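# Fold open the blue pantry cupboard

## Task

Open the blue-fronted pantry cupboard: pull its bifold door by the handle until both panels are folded up against each other, all the way or very nearly to the stop, then let go. Leave the wooden-fronted cupboard next to it shut.

Things in the scene. Friction and masses are not known exactly. Their poses are not given: they have to be found in the camera images.
- blue_handle: Bright metal upright bar handle on the blue door's second panel, 14 mm thick, from 88 mm below to 22 mm above this origin (top end free, 230 mm over the table). Origin on the bar's axis at the height to pinch from above. Two 10 mm stays join it to the panel 45 and 75 mm below. 31 mm clear between bar and panel; cupboard roof 240 mm high. +x points into the panel, y along it, z up.
- blue_pivot (a point): Door pivot at the blue cupboard's left jamb, z = 0. Box 300 wide, 200 deep. x into the cupboard, y left along its front. Panels 130 wide, 16 thick: the first goes from the pivot to the fold, the second on to a pin in the track along the front. At door angle a, mm in these axes: fold (-130 sin a, -130 cos a), pin (0, -260 cos a), handle (-105 sin a - 54 cos a, -155 cos a - 54 sin a), turned +a.
- blue_door (a joint): Angle a (rad) of the blue door's first panel: 0 shut (both panels flat in line), growing as the fold comes out towards the robot, stop at 1.4. The second panel folds with it. Starts shut or slightly ajar. Light friction (a few newtons at the handle); stays where it is left.
- wood_door (a joint): The same angle (rad) of the like cupboard with light wooden door panels, which stands beside the blue one, to its left or right. 0 is shut; it starts shut.

How it is judged:
By the outcome, as a careful person would: the job done as asked, in the order asked, and still so for the second after the job is handed in, with the robot touching nothing.
It also fails if it takes over 35 s, if anything falls off the work surface, if the arm or the gripper's body presses on something with over 40 N, if the wrist force passes 120 N, or if a joint passes its speed limit or range.

## Robot

A 7-joint arm with a two-finger parallel gripper is mounted at the origin on the work surface. World frame = base frame: x ahead of the robot, y to its left, z up, the work surface at z = 0. Lengths are in m, angles in rad, forces in N, time in s.
With the tool pointing down it reaches from about 0.4 to 0.85 m from the base axis. Payload 4.5 kg.
Tool frame: the origin (TCP) lies on the centre line of the jaws, within the pads' length; the fingertips stand 25 mm ahead of it and the grasp point (between the pads) lies 6 mm ahead of it; z points along the fingers, y is the direction in which the jaws open and shut (so a half turn about z gives the same grasp; the last joint's range is limited). The gripper opens to 88 mm and grips with 3 to 60 N. Pads are 18 mm wide; open, the fingers measure 123 mm over their backs; the gripper's body (75 mm by 187 mm) begins 45 mm behind the grasp point.
Start: joints at [1.208, 0.689, -0.195, 1.565, 0.157, 0.902, -0.215], TCP at [0.242, -0.576, 0.239] pointing down, gripper open.
Joint ranges: [-3.01, 3.01], [-0.46, 2.08], [-1.47, 1.51], [0.13, 2.56], [-1, 4.14], [0.04, 2.09], [-2.66, 2.66]. Speed limits (rad/s): [2.57, 2.57, 3.14, 3.14, 3.14, 3.14, 3.14].

## Interface

Orientations are given as a unit quaternion [x, y, z, w].
In Python, from plant import r, eyes gives the robot as it stands.
- The arm moves only by the tool servo_tool, never from a script. Its argument "deltas" is a list of rows, each an object of numbers: "dx", "dy", "dz": the shift along the tool's x, y, z in units of 60 mm (1.0 is 60 mm); "ax", "ay", "az": the turn, a rotation vector about the tool's x, y, z in units of 6 degrees (1.0 is 6 degrees); "hand": the finger opening in mm, from 0 to 88.1. A call has 1 to 10 rows; each row is the pose to reach, as a shift and turn from the pose commanded when the call began, along the tool's axes at that moment; what a row does not reach only later rows make up. A row lasts 1/8 s, in which the tool goes at most 62.5 mm and 10.7 degrees, less where a joint would pass 70% of its speed; a pose out of reach is approached as far as the arm can. A call with a gripper value outside its range is refused whole. The fingers move at their own pace and stop on an object; "newtons" is the grip in N (left out, the last holds). Time passes only in rows, so rows that repeat a pose let the fingers close. It gives the time, the measured TCP pose, the force and the opening at its end, in the units of the state.
- r.get_state(): the state, without advancing time (a new reading comes with each control period).
- eyes.snapshot(name): name is "scene" or "side" or "wrist"; returns (picture, depth): 420x560x3 uint8, red, green, blue; 420x560 float32, m along the optical axis (not along the pixel's ray), 0 where there is no reading.
- eyes.camera_model(name): a dict with "fx", "fy", "cx", "cy" (pixels), "pose" (4x4, takes a point from camera to world coordinates). Camera axes: x right, y up, looking along -z (the intrinsics and any distortion apply to the point x, -y, -z); pixel columns grow to the right and rows downward; lengths in m; the calibration is good to about 2 mm. A picture is of the moment at which its call begins: read the wrist's pose just before it. camera_model takes no time and is no camera call; for the wrist camera it gives the pose at the moment of the call.
- r.finish_job(): hands the job in, once; it reports no verdict.
The state is a dict: "clock": time; "q": joint angles; "qd": joint speeds; "joint_torque": joint torques, N m; "tool_pos": TCP position; "eef_rot": TCP orientation; "contact_force": force on the tool from outside, world axes, zero at the start; "moment": the same for the moment, N m; "opening": opening from 0.0 (shut) to 1.0 (fully open).
Only numpy, scipy, OpenCV 4.12 (cv2) and the standard library are available. Lean on these libraries where they do the work, as an engineer would, in place of code of your own. Each camera call takes 0.05 s, during which the arm holds its last target.

## Working session

There is one attempt and no reset: what is moved stays moved. The work goes in short steps, Python scripts to look and compute and a tool call to move; the robot and the scene stay as the last step left them, time stands still between calls to the robot, and variables do not carry over. Pictures are saved under pics/ and viewed, and the job is handed in when it is done.

Besides the shell and the picture viewer there is one more tool, called as name(argument=value, ...), one argument or row to a line, values as JSON. servo_tool: Moves the arm, as the interface text tells. Its arguments: {"type":"object","properties":{"deltas":{"type":"array","items":{"type":"object","properties":{"dx":{"type":"number"},"dy":{"type":"number"},"dz":{"type":"number"},"ax":{"type":"number"},"ay":{"type":"number"},"az":{"type":"number"},"hand":{"type":"number"}}}},"newtons":{"type":"number"}},"required":["deltas"]}

```bash
mkdir -p pics; ls
python3 - <<'E'
from plant import r, eyes
import cv2, numpy as np
s=r.get_state(); print(s)
for n in ("scene","side"):
    p,d=eyes.snapshot(n); cv2.imwrite(f"pics/{n}0.png",p[:,:,::-1]); np.savez(f"pics/{n}0.npz",p=p,d=d)
    m=eyes.camera_model(n); print(n,m)
E
```

```text
pics
{'clock': 0.0, 'q': array([ 1.20776432,  0.68995684, -0.19449962,  1.56634386,  0.15728671,
        0.90251258, -0.2150975 ]), 'qd': array([-0.00103832, -0.00020046, -0.0006505 , -0.00035841, -0.00090323,
        0.00094836,  0.00171435]), 'joint_torque': array([-3.26843856e-04, -5.27572775e+01, -1.26779348e+00, -1.53433013e+01,
       -5.27966477e-02,  6.39365986e-03,  1.69501700e-04]), 'tool_pos': array([ 0.24126433, -0.575866  ,  0.23812666]), 'eef_rot': array([ 9.80372970e-01,  1.97149695e-01, -2.47024266e-04, -8.81723107e-04]), 'contact_force': array([-0.97868599,  0.85202995,  0.74408909]), 'moment': array([-0.04274531, -0.01997393,  0.03174345]), 'opening': 0.9990017776730664}
scene {'fx': 428.7446570464328, 'fy': 428.7446570464328, 'cx': 269.6931436670823, 'cy': 203.00148441749232, 'pose': array([[ 0.33223866, -0.8979605 ,  0.28859039,  0.84920336],
       [ 0.94318731,  0.31756527, -0.09772406, -0.05031281],
       [-0.00389394,  0.3046625 ,  0.95245241,  1.03290252],
       [ 0.        ,  0.        ,  0.        ,  1.        ]])}
side {'fx': 403.1523361520658, 'fy': 403.1523361520658, 'cx': 283.5446924439562, 'cy': 208.62698217771182, 'pose': array([[-0.91632226,  0.30564323, -0.25871939,  0.3595639 ],
       [-0.40009088, -0.67174793,  0.62344367,  0.52181394],
       [ 0.01675712,  0.67478658,  0.73782265,  0.71746817],
       [ 0.        ,  0.        ,  0.        ,  1.        ]])}
```

View pics/scene0.png

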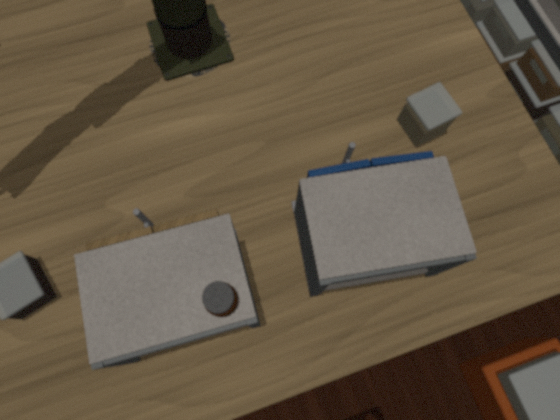

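View pics/side0.png

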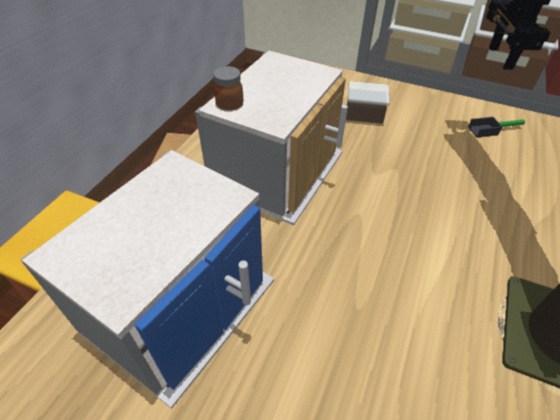

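```bash
cat > h.py <<'E'
import numpy as np, cv2
from plant import r, eyes
def ray(m,u,v):
    d=np.array([(u-m['cx'])/m['fx'],-(v-m['cy'])/m['fy'],-1.0]); return m['pose'][:3,3], m['pose'][:3,:3]@d
def onz(m,u,v,z):
    o,d=ray(m,u,v); return o+d*(z-o[2])/d[2]
def cloud(m,D):
    v,u=np.mgrid[:D.shape[0],:D.shape[1]]
    d=np.stack([(u-m['cx'])/m['fx'],-(v-m['cy'])/m['fy'],-np.ones(u.shape)],-1)*D[...,None]
    return d@m['pose'][:3,:3].T+m['pose'][:3,3]
E
python3 - <<'E'
from h import *
for n in("scene","side"):
    m=eyes.camera_model(n); print({k:v for k,v in m.items() if k not in("pose",)})
    f=np.load(f"pics/{n}0.npz"); P=cloud(m,f['d']); p=f['p']; D=f['d']
    hsv=cv2.cvtColor(p,cv2.COLOR_RGB2HSV)
    roof=(D>0)&(abs(P[...,2]-.24)<.012)&(hsv[...,1]<60)
    roof=cv2.morphologyEx(roof.astype(np.uint8),cv2.MORPH_OPEN,np.ones((5,5)))
    cs,_=cv2.findContours(roof,cv2.RETR_EXTERNAL,cv2.CHAIN_APPROX_NONE)
    for c in cs:
        if cv2.contourArea(c)<1500: continue
        msk=np.zeros(D.shape,np.uint8); cv2.drawContours(msk,[c],-1,1,-1)
        z=np.median(P[...,2][(msk>0)&(roof>0)])
        pts=np.array([onz(m,u,v,.24)[:2] for u,v in c[:,0]],np.float32)
        rr=cv2.minAreaRect(pts); print(n,"roof z",z,"rect",rr, cv2.boxPoints(rr).round(4).tolist())
    blue=cv2.inRange(hsv,(100,120,40),(125,255,255))>0
    B=P[blue&(D>0)]; print("blue",len(B),B.min(0),B.max(0))
    # normals: line fit of top edges
    t=B[(B[:,2]>.05)&(B[:,2]<.235)]
    if n=="side":
        v,u=np.where(blue&(D>0)); 
        vx=cv2.fitLine(t[:,:2].astype(np.float32),cv2.DIST_HUBER,0,.001,.001).ravel(); print("blue line",vx, np.degrees(np.arctan2(vx[1],vx[0])))
# handle
f=np.load("pics/scene0.npz");m=eyes.camera_model("scene");P=cloud(m,f['d'])
for v in range(140,170,2): print(v,[tuple((1000*P[v,u]).astype(int)) for u in range(340,360,3)])
E
python3 - <<'E'
import cv2
a=cv2.imread('pics/scene0.png')[130:190,290:450]; b=cv2.imread('pics/side0.png')[190:410,130:290]
cv2.imwrite('pics/z1.png',cv2.resize(a,None,fx=5,fy=5)); cv2.imwrite('pics/z2.png',cv2.resize(b,None,fx=2.7,fy=2.7))
E
```

```text
{'fx': 428.7446570464328, 'fy': 428.7446570464328, 'cx': 269.6931436670823, 'cy': 203.00148441749232}
scene roof z 0.23972112344725865 rect ((0.6963534951210022, -0.20672819018363953), (0.2996921241283417, 0.2117578387260437), 86.18522644042969) [[0.5806999802589417, -0.3492000102996826], [0.7919999957084656, -0.36329999566078186], [0.8119999766349792, -0.06430000066757202], [0.6007000207901001, -0.050200000405311584]]
scene roof z 0.24012165169788768 rect ((0.7096002697944641, 0.2303106039762497), (0.3013700246810913, 0.21371251344680786), 80.12752532958984) [[0.578499972820282, 0.10019999742507935], [0.7889999747276306, 0.06350000202655792], [0.8406999707221985, 0.36039999127388], [0.6302000284194946, 0.3971000015735626]]
blue 690 [0.57049412 0.12482306 0.22229865] [0.62167057 0.37437698 0.24007768]
{'fx': 403.1523361520658, 'fy': 403.1523361520658, 'cx': 283.5446924439562, 'cy': 208.62698217771182}
side roof z 0.2385136435636917 rect ((0.700359046459198, 0.2344805896282196), (0.2997913658618927, 0.20833508670330048), 79.90985870361328) [[0.5715000033378601, 0.10520000010728836], [
[... 4801 characters left out ...]
 np.int64(226), np.int64(233))]
166 [(np.int64(581), np.int64(190), np.int64(236)), (np.int64(582), np.int64(196), np.int64(234)), (np.int64(584), np.int64(201), np.int64(234)), (np.int64(587), np.int64(207), np.int64(235)), (np.int64(589), np.int64(213), np.int64(235)), (np.int64(590), np.int64(219), np.int64(232)), (np.int64(592), np.int64(224), np.int64(234))]
168 [(np.int64(849), np.int64(-50), np.int64(1032)), (np.int64(587), np.int64(193), np.int64(237)), (np.int64(589), np.int64(200), np.int64(235)), (np.int64(590), np.int64(205), np.int64(235)), (np.int64(592), np.int64(211), np.int64(234)), (np.int64(594), np.int64(217), np.int64(233)), (np.int64(596), np.int64(223), np.int64(233))]
```

View pics/z1.png

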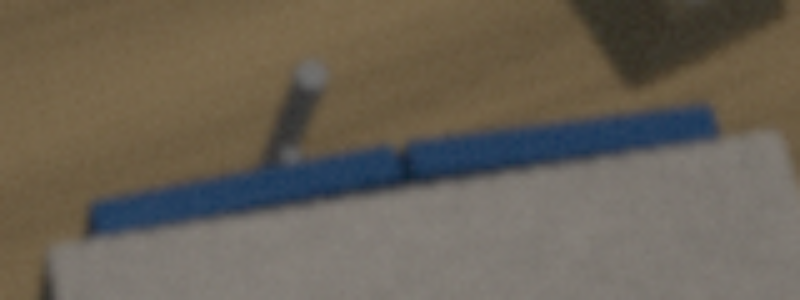

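View pics/z2.png

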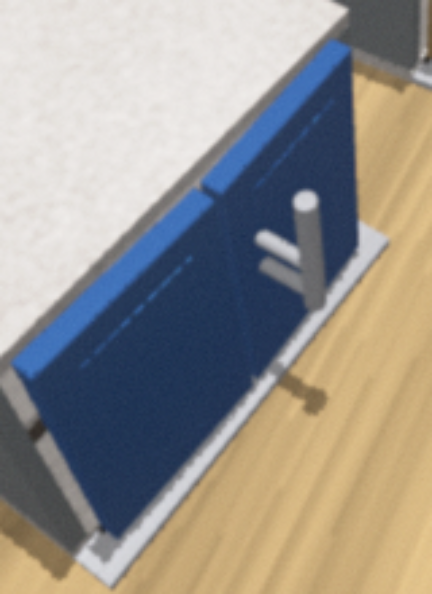

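Run:
```python
from h import *
ms=eyes.camera_model("scene"); md=eyes.camera_model("side")
print("top scene",onz(ms,352.4,144.6,.23),"side",onz(md,243.3,263.8,.23))
f=np.load("pics/side0.npz");P=cloud(md,f['d']);p=f['p']
hsv=cv2.cvtColor(p,cv2.COLOR_RGB2HSV); blue=cv2.inRange(hsv,(100,120,40),(125,255,255))>0
B=P[blue&(f['d']>0)]
ang=np.radians(-10); X=np.array([np.cos(ang),np.sin(ang)]);Y=np.array([-np.sin(ang),np.cos(ang)])
b=np.c_[B[:,:2]@X,B[:,:2]@Y,B[:,2]]
b=b[(b[:,2]<.22)&(b[:,2]>.03)]
y0,y1=np.percentile(b[:,1],[.5,99.5]); mid=(y0+y1)/2; print("y span",y0,y1)
for lo,hi in((y0,mid-.005),(mid+.005,y1)):
    s=b[(b[:,1]>lo)&(b[:,1]<hi)]
    l=cv2.fitLine(s[:,:2].astype(np.float32),cv2.DIST_HUBER,0,.001,.001).ravel(); print(l, np.degrees(np.arctan(l[0]/l[1])))
# scene blue panel edges ->z=.235 top
f=np.load("pics/scene0.npz");P=cloud(ms,f['d'])
# block near (432,110), handle cluster
Q=P[80:150,400:465].reshape(-1,3); q=Q[(Q[:,2]>.02)&(Q[:,2]<.5)]; print("block",q.min(0),q.max(0))
H=P[135:165,330:365].reshape(-1,3); h=H[(H[:,2]>.1)&(H[:,2]<.228)&(H[:,0]<.565)]; print("bar med",np.median(h,0)); 
J=P[270:320,190:245].reshape(-1,3); print("jar",J[J[:,2]<1][:,2].max())
```

```text
top scene [0.54377611 0.23407611 0.23      ] side [0.54026759 0.23374712 0.23      ]
y span 0.2285001491032266 0.4793631030537898
[ 0.0290772  -0.99957716  0.5322261   0.28122088] -1.6662358
[0.04011218 0.99919516 0.5321852  0.41812864] 2.2988753
block [0.41185521 0.44821653 0.02015797] [0.5221399  0.56122843 0.11612665]
bar med [0.54840101 0.22795927 0.18691318]
jar 0.31346061718326734
```

```bash
cat >> h.py <<'E'
from scipy.spatial.transform import Rotation as R
PIV=np.array([.627,.378]); ANG=np.radians(-10.3)
def down(yaw): # tool x at yaw, z down
    c,s=np.cos(yaw),np.sin(yaw); return R.from_matrix(np.array([[c,s,0],[s,-c,0],[0,0,-1]]))
def handle(a):
    l=np.array([-.105*np.sin(a)-.054*np.cos(a),-.155*np.cos(a)-.054*np.sin(a)])
    c,s=np.cos(ANG),np.sin(ANG); return PIV+np.array([[c,-s],[s,c]])@l
def rel(p0,R0,p,Rt):
    d=R0.inv().apply(np.asarray(p)-p0)/.06; w=(R0.inv()*Rt).as_rotvec(degrees=True)/6
    return np.r_[d,w].round(3)
E
python3 - <<'E'
from h import *
s=r.get_state(); p0=s['tool_pos'];R0=R.from_quat(s['eef_rot'])
print(handle(.035))
for f,z in((.1,.29),(.5,.32),(.55,.32),(1,.30)):
    p=np.r_[p0[:2]+(np.r_[handle(.035)]-p0[:2])*f,z]
    y0=np.radians(22.74); y=y0+(ANG+.035-y0)*f
    print(f,rel(p0,R0,p,down(y)))
E
```

```text
[0.54225247 0.23403842]
0.1 [ 9.840e-01 -1.053e+00 -8.620e-01 -1.500e-02  1.000e-03  5.170e-01]
0.5 [ 4.922e+00 -5.258e+00 -1.355e+00 -1.500e-02  3.000e-03  2.586e+00]
0.55 [ 5.414e+00 -5.783e+00 -1.355e+00 -1.500e-02  3.000e-03  2.845e+00]
1 [ 9.8440e+00 -1.0513e+01 -1.0140e+00 -1.5000e-02  5.0000e-03  5.1730e+00]
```

servo_tool(
  deltas=[
    {"dx":0.1,"dy":-0.1,"dz":-0.7,"hand":88},
    {"dx":0.6,"dy":-0.65,"dz":-1.2,"az":0.3},
    {"dx":1.2,"dy":-1.3,"dz":-1.35,"az":0.65},
    {"dx":1.8,"dy":-1.95,"dz":-1.35,"az":0.95},
    {"dx":2.4,"dy":-2.6,"dz":-1.35,"az":1.3},
    {"dx":3.0,"dy":-3.2,"dz":-1.35,"az":1.6},
    {"dx":3.6,"dy":-3.85,"dz":-1.35,"az":1.9},
    {"dx":4.2,"dy":-4.5,"dz":-1.35,"az":2.2},
    {"dx":4.8,"dy":-5.15,"dz":-1.35,"az":2.5},
    {"dx":5.4,"dy":-5.8,"dz":-1.35,"az":2.8},
  ],
)

```text
schema error: expected keys dx, dy, dz, ax, ay, az, hand
```

Run:
```python
from h import *
s=r.get_state(); p0=s['tool_pos'];R0=R.from_quat(s['eef_rot']); print(s['clock'],p0,s['q'].round(2),np.abs(s['qd']).max(),R0.as_matrix().round(3)[:,0])
print(rel(p0,R0,np.r_[handle(.035),.30],down(ANG+.035)))
```

```text
0.1 [ 0.24130122 -0.57594919  0.23820593] [ 1.21  0.69 -0.19  1.57  0.16  0.9  -0.22] 0.0017112373958706043 [ 0.922  0.387 -0.   ]
[ 9.8440e+00 -1.0513e+01 -1.0140e+00 -1.5000e-02  5.0000e-03  5.1730e+00]
```

All keys are needed in each row.

servo_tool(
  deltas=[
    {"dx":0.1,"dy":-0.1,"dz":-0.7,"ax":0,"ay":0,"az":0,"hand":88},
    {"dx":0.6,"dy":-0.65,"dz":-1.2,"ax":0,"ay":0,"az":0.3,"hand":88},
    {"dx":1.2,"dy":-1.3,"dz":-1.35,"ax":0,"ay":0,"az":0.65,"hand":88},
    {"dx":1.8,"dy":-1.95,"dz":-1.35,"ax":0,"ay":0,"az":0.95,"hand":88},
    {"dx":2.4,"dy":-2.6,"dz":-1.35,"ax":0,"ay":0,"az":1.3,"hand":88},
    {"dx":3.0,"dy":-3.2,"dz":-1.35,"ax":0,"ay":0,"az":1.6,"hand":88},
    {"dx":3.6,"dy":-3.85,"dz":-1.35,"ax":0,"ay":0,"az":1.9,"hand":88},
    {"dx":4.2,"dy":-4.5,"dz":-1.35,"ax":0,"ay":0,"az":2.2,"hand":88},
    {"dx":4.8,"dy":-5.15,"dz":-1.35,"ax":0,"ay":0,"az":2.5,"hand":88},
    {"dx":5.4,"dy":-5.8,"dz":-1.35,"ax":0,"ay":0,"az":2.8,"hand":88},
  ],
)

```text
clock: 1.35
tool_pos: [0.4061, -0.1286, 0.3198]
eef_rot: [0.999, 0.051, -0.0, 0.0]
contact_force: [0.4, -0.1, 0.3]
opening: 0.996
```

Run:
```python
from h import *
s=r.get_state(); p0=s['tool_pos'];R0=R.from_quat(s['eef_rot']); print(s['clock'],p0,s['q'].round(2),np.abs(s['qd']).max(),R0.as_matrix().round(3)[:,0])
print(rel(p0,R0,np.r_[handle(.035),.30],down(ANG+.035)))
```

```text
1.35 [ 0.40609177 -0.1286453   0.31984106] [ 0.35  0.32 -0.21  2.01  0.09  0.82 -1.38] 1.2612514417661795 [ 0.995  0.102 -0.   ]
[ 2.875e+00 -5.781e+00  3.300e-01  1.000e-03  1.000e-03  2.360e+00]
```

servo_tool(
  deltas=[
    {"dx":0.42,"dy":-0.83,"dz":0,"ax":0,"ay":0,"az":0.34,"hand":88},
    {"dx":0.84,"dy":-1.66,"dz":0,"ax":0,"ay":0,"az":0.68,"hand":88},
    {"dx":1.26,"dy":-2.5,"dz":0,"ax":0,"ay":0,"az":1.0,"hand":88},
    {"dx":1.68,"dy":-3.3,"dz":0,"ax":0,"ay":0,"az":1.35,"hand":88},
    {"dx":2.0,"dy":-4.1,"dz":0.1,"ax":0,"ay":0,"az":1.7,"hand":88},
    {"dx":2.3,"dy":-4.9,"dz":0.2,"ax":0,"ay":0,"az":2.0,"hand":88},
    {"dx":2.6,"dy":-5.5,"dz":0.3,"ax":0,"ay":0,"az":2.3,"hand":88},
    {"dx":2.87,"dy":-5.78,"dz":0.33,"ax":0,"ay":0,"az":2.36,"hand":88},
    {"dx":2.87,"dy":-5.78,"dz":0.33,"ax":0,"ay":0,"az":2.36,"hand":88},
  ],
)

```text
clock: 2.48
tool_pos: [0.5412, 0.234, 0.2992]
eef_rot: [0.998, -0.071, -0.001, -0.0]
contact_force: [-0.4, -1.5, -0.5]
opening: 0.998
```

Run:
```python
from h import *
s=r.get_state(); p0=s['tool_pos'];R0=R.from_quat(s['eef_rot']); print(s['clock'],p0,s['q'].round(2),np.abs(s['qd']).max(),R0.as_matrix().round(3)[:,0])
for n in ("wrist","side"):
    m=eyes.camera_model(n); p,d=eyes.snapshot(n); cv2.imwrite(f"pics/{n}1.png",p[:,:,::-1]); np.savez(f"pics/{n}1.npz",p=p,d=d,pose=m['pose'])
    print(m)
print(rel(p0,R0,np.r_[handle(.035),.214],down(ANG+.035)))
```

```text
2.475 [0.54115135 0.23402319 0.29919816] [-0.38  0.57 -0.17  1.6   0.11  0.98 -2.31] 0.05142337373587235 [ 0.99  -0.141 -0.001]
{'fx': 333.9786622580454, 'fy': 333.9786622580454, 'cx': 280.3172486954758, 'cy': 216.02275209151082, 'pose': array([[-1.40833631e-01,  9.50928599e-01,  2.75500795e-01,
         6.10634262e-01],
       [-9.90033258e-01, -1.35325208e-01, -3.90030366e-02,
         2.23955688e-01],
       [ 1.93099406e-04, -2.78247888e-01,  9.60509279e-01,
         4.45522965e-01],
       [ 0.00000000e+00,  0.00000000e+00,  0.00000000e+00,
         1.00000000e+00]])}
{'fx': 403.1523361520658, 'fy': 403.1523361520658, 'cx': 283.5446924439562, 'cy': 208.62698217771182, 'pose': array([[-0.91632226,  0.30564323, -0.25871939,  0.3595639 ],
       [-0.40009088, -0.67174793,  0.62344367,  0.52181394],
       [ 0.01675712,  0.67478658,  0.73782265,  0.71746817],
       [ 0.        ,  0.        ,  0.        ,  1.        ]])}
[ 2.00e-02 -3.00e-03  1.42e+00 -1.00e-03  1.00e-02  3.50e-02]
```

View pics/wrist1.png

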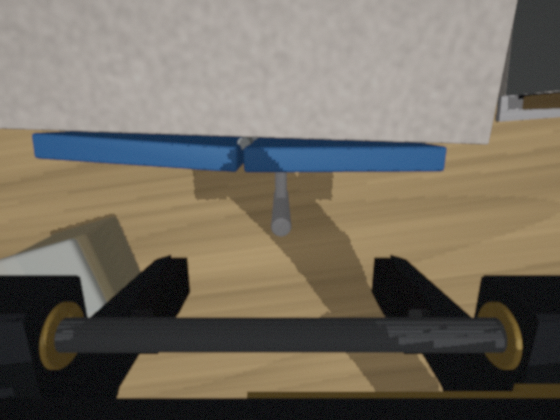

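View pics/side1.png

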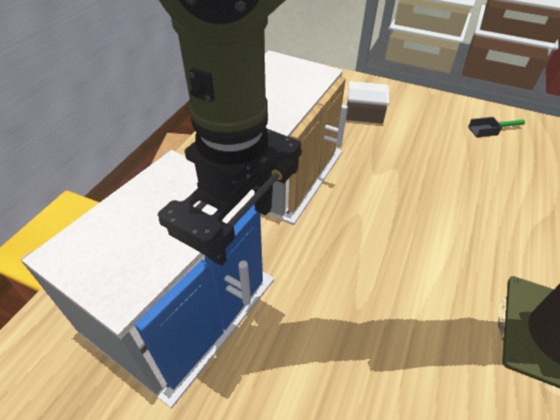

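Run:
```python
from h import *
m=eyes.camera_model("wrist"); print(onz(m,281,226,.23), onz(m,280,300,.274))
```

```text
[0.54125248 0.23048276 0.23      ] [0.51090709 0.23562744 0.274     ]
```

servo_tool(
  deltas=[
    {"dx":0.02,"dy":0.02,"dz":0.4,"ax":0,"ay":0,"az":0,"hand":88},
    {"dx":0.02,"dy":0.02,"dz":0.8,"ax":0,"ay":0,"az":0,"hand":88},
    {"dx":0.02,"dy":0.02,"dz":1.2,"ax":0,"ay":0,"az":0,"hand":88},
    {"dx":0.02,"dy":0.02,"dz":1.4,"ax":0,"ay":0,"az":0,"hand":88},
    {"dx":0.02,"dy":0.02,"dz":1.4,"ax":0,"ay":0,"az":0,"hand":50},
    {"dx":0.02,"dy":0.02,"dz":1.4,"ax":0,"ay":0,"az":0,"hand":0},
    {"dx":0.02,"dy":0.02,"dz":1.4,"ax":0,"ay":0,"az":0,"hand":0},
    {"dx":0.02,"dy":0.02,"dz":1.4,"ax":0,"ay":0,"az":0,"hand":0},
    {"dx":0.02,"dy":0.02,"dz":1.4,"ax":0,"ay":0,"az":0,"hand":0},
    {"dx":0.02,"dy":0.02,"dz":1.4,"ax":0,"ay":0,"az":0,"hand":0},
  ],
  newtons=30,
)

```text
clock: 3.82
tool_pos: [0.5423, 0.2311, 0.2162]
eef_rot: [0.997, -0.072, 0.0, 0.0]
contact_force: [-0.3, -0.5, -0.2]
opening: 0.339
```

Run:
```python
from h import *
s=r.get_state(); p0=s['tool_pos'];R0=R.from_quat(s['eef_rot']); print(s['clock'],p0,s['q'].round(2),s['opening']*88.1,s['contact_force'])
p,d=eyes.snapshot("side"); cv2.imwrite("pics/side2.png",p[:,:,::-1])
off=p0[:2]-handle(.035); print(off)
pr=p0
for a in np.linspace(.035,1.42,21)[1:]:
    p=np.r_[handle(a)+off,p0[2]]
    print(round(a,3),rel(p0,R0,p,down(ANG+a)),np.linalg.norm(p-pr)); pr=p
```

```text
3.825 [0.54233248 0.23114358 0.21615572] [-0.39  0.67 -0.16  1.7   0.14  0.78 -2.33] 29.880883305522666 [-0.30971751 -0.4853748  -0.1511505 ]
[ 8.00092282e-05 -2.89484493e-03]
0.104 [-0.118  0.045 -0.     0.    -0.001 -0.649] 0.007601853236204768
0.174 [-2.31e-01  7.80e-02 -0.00e+00  0.00e+00 -1.00e-03 -1.31e+00] 0.007040487229714413
0.243 [-3.370e-01  9.900e-02 -0.000e+00  1.000e-03 -1.000e-03 -1.971e+00] 0.006502002738846195
0.312 [-4.370e-01  1.060e-01 -0.000e+00  1.000e-03 -1.000e-03 -2.633e+00] 0.006004212833531836
0.381 [-5.300e-01  1.000e-01 -0.000e+00  1.000e-03 -1.000e-03 -3.294e+00] 0.005568777652678858
0.45 [-6.150e-01  8.200e-02 -0.000e+00  1.000e-03 -1.000e-03 -3.955e+00] 0.005220602306708132
0.52 [-6.920e-01  5.100e-02 -0.000e+00  1.000e-03 -1.000e-03 -4.617e+00] 0.004985251076892352
0.589 [-7.610e-01  7.000e-03 -0.000e+00  1.000e-03 -1.000e-03 -5.278e+00] 0.004883790075826964
0.658 [-8.210e-01 -4.900e-02 -0.000e+00  1.000e-03 -1.000e-03 -5.939e+00] 0.004926448720944815
0.728 [-8.72e-01 -1.17e-01 -0.00e+00  1.00e-03 -1.00e-03 -6.60e+00] 0.005108834309441406
0.797 [-9.13
[... 264 characters left out ...]
05823956
1.004 [-9.810e-01 -5.040e-01 -0.000e+00  1.000e-03 -1.000e-03 -9.246e+00] 0.0068154474091391476
1.074 [-9.850e-01 -6.260e-01 -0.000e+00  1.000e-03 -1.000e-03 -9.907e+00] 0.007369327365250973
1.143 [-9.7800e-01 -7.5900e-01 -0.0000e+00  1.0000e-03 -1.0000e-03 -1.0568e+01] 0.007937265854813913
1.212 [-9.6200e-01 -8.9900e-01 -0.0000e+00  1.0000e-03 -1.0000e-03 -1.1229e+01] 0.0085066706106287
1.282 [-9.3600e-01 -1.0480e+00 -0.0000e+00  1.0000e-03 -1.0000e-03 -1.1891e+01] 0.009067382826002921
1.351 [-9.0000e-01 -1.2050e+00 -0.0000e+00  1.0000e-03 -1.0000e-03 -1.2552e+01] 0.00961110965951653
1.42 [-8.5600e-01 -1.3670e+00 -0.0000e+00  1.0000e-03 -1.0000e-03 -1.3213e+01] 0.010130988793387726
```

View pics/side2.png

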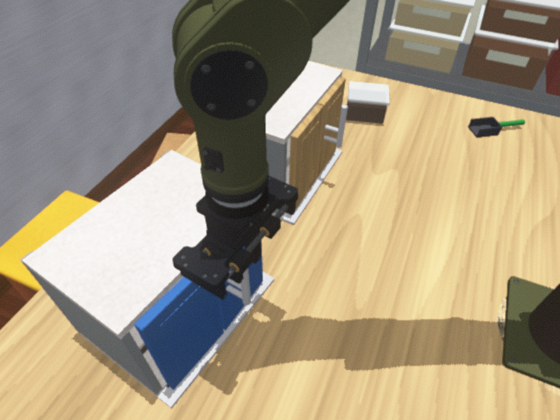

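servo_tool(
  deltas=[
    {"dx":0,"dy":0,"dz":0.02,"ax":0,"ay":0,"az":0,"hand":0},
    {"dx":0,"dy":0,"dz":0.02,"ax":0,"ay":0,"az":0,"hand":0},
    {"dx":0,"dy":0,"dz":0.02,"ax":0,"ay":0,"az":0,"hand":0},
    {"dx":0,"dy":0,"dz":0.02,"ax":0,"ay":0,"az":0,"hand":0},
    {"dx":0,"dy":0,"dz":0.02,"ax":0,"ay":0,"az":0,"hand":0},
  ],
  newtons=40,
)

```text
clock: 4.5
tool_pos: [0.5425, 0.2333, 0.2152]
eef_rot: [0.997, -0.071, 0.001, -0.002]
contact_force: [-0.2, 4.9, -0.1]
opening: 0.146
```

Run:
```python
from h import *
s=r.get_state(); print(s['clock'],s['tool_pos'],s['opening']*88.1,s['contact_force'])
p,d=eyes.snapshot("wrist"); cv2.imwrite("pics/wrist2.png",p[:,:,::-1])
```

```text
4.5 [0.54253486 0.23333189 0.21524424] 12.896180714204329 [-0.22496756  4.89604549 -0.12283631]
```

View pics/wrist2.png

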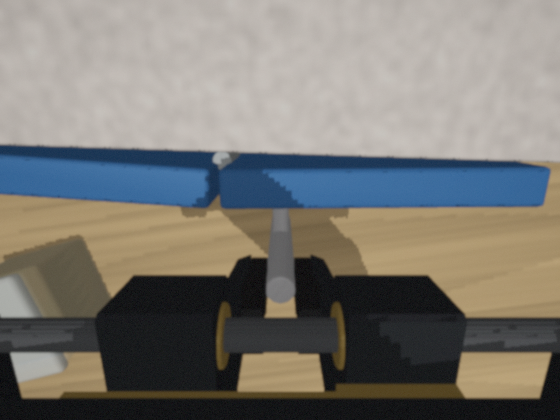

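servo_tool(
  deltas=[
    {"dx":-0.06,"dy":-0.01,"dz":0,"ax":0,"ay":0,"az":-0.33,"hand":0},
    {"dx":-0.12,"dy":0.01,"dz":0,"ax":0,"ay":0,"az":-0.65,"hand":0},
    {"dx":-0.175,"dy":0.03,"dz":0,"ax":0,"ay":0,"az":-0.98,"hand":0},
    {"dx":-0.23,"dy":0.05,"dz":0,"ax":0,"ay":0,"az":-1.31,"hand":0},
    {"dx":-0.285,"dy":0.06,"dz":0,"ax":0,"ay":0,"az":-1.64,"hand":0},
    {"dx":-0.335,"dy":0.07,"dz":0,"ax":0,"ay":0,"az":-1.97,"hand":0},
    {"dx":-0.385,"dy":0.075,"dz":0,"ax":0,"ay":0,"az":-2.3,"hand":0},
    {"dx":-0.435,"dy":0.075,"dz":0,"ax":0,"ay":0,"az":-2.63,"hand":0},
    {"dx":-0.53,"dy":0.07,"dz":0,"ax":0,"ay":0,"az":-3.3,"hand":0},
    {"dx":-0.53,"dy":0.07,"dz":0,"ax":0,"ay":0,"az":-3.3,"hand":0},
  ],
  newtons=40,
)

```text
clock: 5.8
tool_pos: [0.5102, 0.232, 0.2152]
eef_rot: [0.995, 0.102, 0.0, -0.0]
contact_force: [1.3, 4.8, 3.9]
opening: 0.147
```

Run:
```python
from h import *
s=r.get_state(); print(s['clock'],s['tool_pos'],s['opening']*88.1,s['contact_force'],s['moment'],handle(.381))
p,d=eyes.snapshot("wrist"); cv2.imwrite("pics/wrist3.png",p[:,:,::-1])
```

```text
5.8 [0.51022678 0.23197128 0.2151626 ] 12.940865917969186 [1.27851661 4.80695963 3.86221108] [ 0.99397365 -0.27021746  0.00231447] [0.50994767 0.23262114]
```

View pics/wrist3.png

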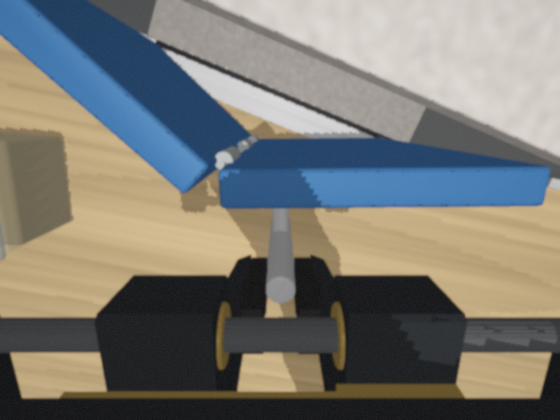

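Opening as modelled: bar still at (281,288) between the pads, panels folding, low forces. Next stretch.

Run:
```python
from h import *
s=r.get_state(); p0=s['tool_pos'];R0=R.from_quat(s['eef_rot']); 
for a in np.linspace(.381,.95,11)[1:]:
    print(round(a,3),rel(p0,R0,np.r_[handle(a),.215],down(ANG+a)))
```

```text
0.438 [-0.063 -0.048  0.002 -0.006 -0.006 -0.522]
0.495 [-0.117 -0.092  0.002 -0.006 -0.006 -1.066]
0.552 [-0.162 -0.141  0.002 -0.006 -0.006 -1.609]
0.609 [-1.990e-01 -1.970e-01  2.000e-03 -6.000e-03 -6.000e-03 -2.152e+00]
0.666 [-2.280e-01 -2.590e-01  2.000e-03 -5.000e-03 -7.000e-03 -2.696e+00]
0.722 [-2.480e-01 -3.260e-01  2.000e-03 -5.000e-03 -7.000e-03 -3.239e+00]
0.779 [-2.600e-01 -3.980e-01  2.000e-03 -5.000e-03 -7.000e-03 -3.782e+00]
0.836 [-2.630e-01 -4.760e-01  2.000e-03 -5.000e-03 -7.000e-03 -4.326e+00]
0.893 [-2.570e-01 -5.580e-01  3.000e-03 -5.000e-03 -7.000e-03 -4.869e+00]
0.95 [-2.430e-01 -6.450e-01  3.000e-03 -4.000e-03 -7.000e-03 -5.413e+00]
```

servo_tool(
  deltas=[
    {"dx":-0.06,"dy":-0.04,"dz":0,"ax":0,"ay":0,"az":-0.54,"hand":0},
    {"dx":-0.115,"dy":-0.085,"dz":0,"ax":0,"ay":0,"az":-1.07,"hand":0},
    {"dx":-0.16,"dy":-0.135,"dz":0,"ax":0,"ay":0,"az":-1.61,"hand":0},
    {"dx":-0.197,"dy":-0.19,"dz":0,"ax":0,"ay":0,"az":-2.15,"hand":0},
    {"dx":-0.226,"dy":-0.252,"dz":0,"ax":0,"ay":0,"az":-2.7,"hand":0},
    {"dx":-0.246,"dy":-0.32,"dz":0,"ax":0,"ay":0,"az":-3.24,"hand":0},
    {"dx":-0.258,"dy":-0.392,"dz":0,"ax":0,"ay":0,"az":-3.78,"hand":0},
    {"dx":-0.262,"dy":-0.47,"dz":0,"ax":0,"ay":0,"az":-4.33,"hand":0},
    {"dx":-0.257,"dy":-0.555,"dz":0,"ax":0,"ay":0,"az":-4.87,"hand":0},
    {"dx":-0.243,"dy":-0.64,"dz":0,"ax":0,"ay":0,"az":-5.41,"hand":0},
  ],
  newtons=40,
)

```text
clock: 7.1
tool_pos: [0.4884, 0.2646, 0.2151]
eef_rot: [0.927, 0.376, -0.001, 0.001]
contact_force: [3.0, -1.2, 8.3]
opening: 0.144
```

Run:
```python
from h import *
s=r.get_state(); print(s['clock'],s['tool_pos'],s['opening']*88.1,s['contact_force'],s['moment'],handle(.95))
p,d=eyes.snapshot("wrist"); cv2.imwrite("pics/wrist4.png",p[:,:,::-1])
p0=s['tool_pos'];R0=R.from_quat(s['eef_rot']); 
for a in np.linspace(.95,1.43,9)[1:]:
    print(round(a,3),rel(p0,R0,np.r_[handle(a),.215],down(ANG+a)))
```

```text
7.1 [0.48837412 0.26458409 0.21511663] 12.684667714856793 [ 3.01742803 -1.16221669  8.25979627] [-0.2234338  -0.70625142 -0.11968633] [0.48808828 0.26696305]
1.01 [ 0.097 -0.1    0.001  0.021  0.022 -0.566]
1.07 [ 1.790e-01 -1.670e-01  1.000e-03  2.100e-02  2.300e-02 -1.139e+00]
1.13 [ 2.720e-01 -2.330e-01  1.000e-03  2.000e-02  2.300e-02 -1.712e+00]
1.19 [ 0.375 -0.297  0.     0.019  0.024 -2.285]
1.25 [ 0.486 -0.359  0.     0.018  0.024 -2.858]
1.31 [ 0.607 -0.418 -0.     0.018  0.025 -3.431]
1.37 [ 7.360e-01 -4.760e-01 -1.000e-03  1.700e-02  2.600e-02 -4.004e+00]
1.43 [ 8.740e-01 -5.300e-01 -1.000e-03  1.600e-02  2.600e-02 -4.577e+00]
```

View pics/wrist4.png

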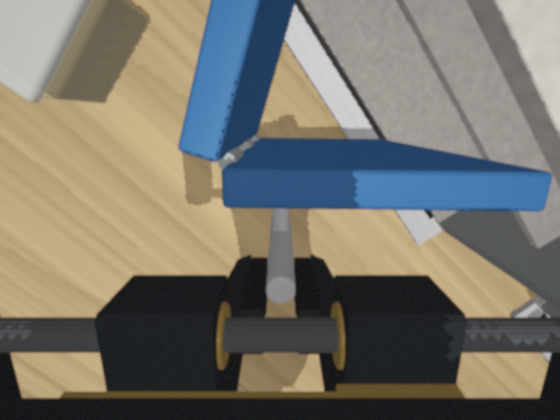

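servo_tool(
  deltas=[
    {"dx":0.07,"dy":-0.07,"dz":0,"ax":0,"ay":0,"az":-0.57,"hand":0},
    {"dx":0.15,"dy":-0.135,"dz":0,"ax":0,"ay":0,"az":-1.14,"hand":0},
    {"dx":0.245,"dy":-0.2,"dz":0,"ax":0,"ay":0,"az":-1.71,"hand":0},
    {"dx":0.35,"dy":-0.265,"dz":0,"ax":0,"ay":0,"az":-2.28,"hand":0},
    {"dx":0.46,"dy":-0.33,"dz":0,"ax":0,"ay":0,"az":-2.86,"hand":0},
    {"dx":0.58,"dy":-0.39,"dz":0,"ax":0,"ay":0,"az":-3.43,"hand":0},
    {"dx":0.71,"dy":-0.445,"dz":0,"ax":0,"ay":0,"az":-4.0,"hand":0},
    {"dx":0.78,"dy":-0.475,"dz":0,"ax":0,"ay":0,"az":-4.29,"hand":0},
    {"dx":0.83,"dy":-0.49,"dz":0,"ax":0,"ay":0,"az":-4.45,"hand":0},
    {"dx":0.83,"dy":-0.49,"dz":0,"ax":0,"ay":0,"az":-4.45,"hand":0},
  ],
  newtons=40,
)

```text
clock: 8.4
tool_pos: [0.5018, 0.3195, 0.2151]
eef_rot: [0.815, 0.58, -0.003, 0.002]
contact_force: [-1.9, -2.5, 11.9]
opening: 0.143
```

Run:
```python
from h import *
s=r.get_state(); print(s['clock'],s['tool_pos'],s['opening']*88.1,s['contact_force'],s['moment'],handle(1.4),np.degrees(np.arctan2(*R.from_quat(s['eef_rot']).as_matrix()[[1,0],0])))
for n in("wrist","scene"):
    m=eyes.camera_model(n);p,d=eyes.snapshot(n); cv2.imwrite(f"pics/{n}5.png",p[:,:,::-1]); np.savez(f"pics/{n}5.npz",p=p,d=d,pose=m['pose'])
```

```text
8.4 [0.5018453  0.31948676 0.21509785] 12.618622322379803 [-1.90450263 -2.47401192 11.92909605] [-0.72471205  0.32439444 -0.09053206] [0.50193955 0.31986505] 70.8443238981584
```

View pics/wrist5.png

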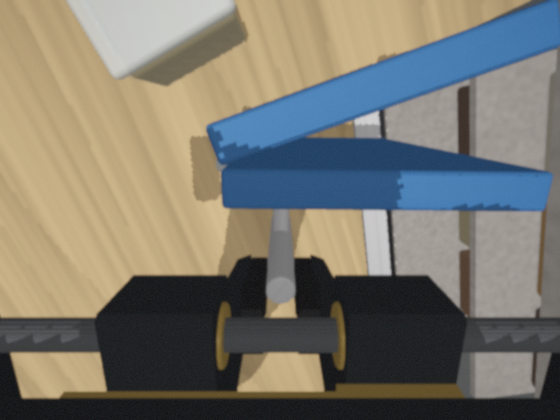

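View pics/scene5.png

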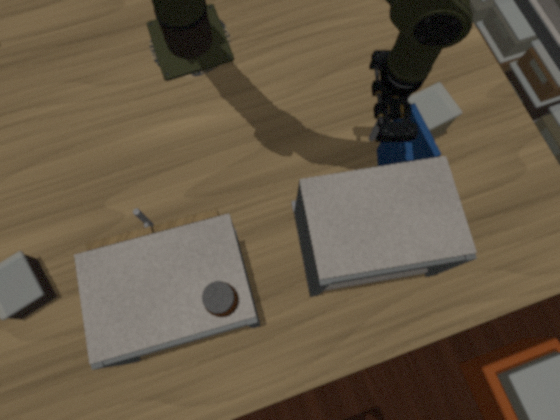

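servo_tool(
  deltas=[
    {"dx":0.04,"dy":-0.015,"dz":0,"ax":0,"ay":0,"az":0,"hand":0},
    {"dx":0.08,"dy":-0.03,"dz":0,"ax":0,"ay":0,"az":0,"hand":0},
    {"dx":0.08,"dy":-0.03,"dz":0,"ax":0,"ay":0,"az":0,"hand":0},
    {"dx":0.08,"dy":-0.03,"dz":0,"ax":0,"ay":0,"az":0,"hand":0},
  ],
  newtons=40,
)

```text
clock: 9.0
tool_pos: [0.5019, 0.3196, 0.215]
eef_rot: [0.816, 0.578, -0.006, 0.005]
contact_force: [-3.1, -11.6, 19.4]
opening: 0.142
```

servo_tool(
  deltas=[
    {"dx":-0.03,"dy":0.01,"dz":0,"ax":0,"ay":0,"az":0,"hand":0},
    {"dx":-0.06,"dy":0.02,"dz":0,"ax":0,"ay":0,"az":0,"hand":0},
    {"dx":-0.06,"dy":0.02,"dz":0,"ax":0,"ay":0,"az":0,"hand":30},
    {"dx":-0.06,"dy":0.02,"dz":0,"ax":0,"ay":0,"az":0,"hand":50},
    {"dx":-0.06,"dy":0.02,"dz":0,"ax":0,"ay":0,"az":0,"hand":50},
    {"dx":-0.06,"dy":0.02,"dz":0,"ax":0,"ay":0,"az":0,"hand":50},
    {"dx":-0.06,"dy":0.02,"dz":0,"ax":0,"ay":0,"az":0,"hand":50},
    {"dx":-0.06,"dy":0.02,"dz":0,"ax":0,"ay":0,"az":0,"hand":50},
  ],
  newtons=40,
)

```text
clock: 10.0
tool_pos: [0.5034, 0.3233, 0.2149]
eef_rot: [0.815, 0.579, -0.0, 0.0]
contact_force: [0.2, -1.0, -0.3]
opening: 0.568
```

Run:
```python
from h import *
s=r.get_state(); print(s['clock'],s['tool_pos'],s['opening']*88.1,s['contact_force'],s['q'].round(2))
p,d=eyes.snapshot("wrist"); cv2.imwrite("pics/wrist6.png",p[:,:,::-1])
```

```text
10.0 [0.50339824 0.32329862 0.21485981] 50.02190903634981 [ 0.22145261 -1.0282268  -0.27020148] [-0.34  0.73 -0.55  1.66  0.46  0.88 -1.41]
```

View pics/wrist6.png

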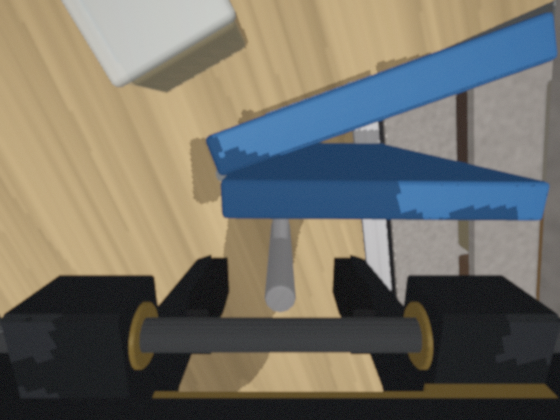

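servo_tool(
  deltas=[
    {"dx":0,"dy":0,"dz":-0.4,"ax":0,"ay":0,"az":0,"hand":50},
    {"dx":0,"dy":0,"dz":-0.9,"ax":0,"ay":0,"az":0,"hand":50},
    {"dx":0,"dy":0,"dz":-1.5,"ax":0,"ay":0,"az":0,"hand":50},
    {"dx":0,"dy":0,"dz":-2.0,"ax":0,"ay":0,"az":0,"hand":50},
    {"dx":-0.7,"dy":-0.4,"dz":-2.0,"ax":0,"ay":0,"az":0,"hand":50},
    {"dx":-1.4,"dy":-0.8,"dz":-2.0,"ax":0,"ay":0,"az":0,"hand":50},
    {"dx":-2.2,"dy":-1.2,"dz":-2.0,"ax":0,"ay":0,"az":0,"hand":50},
    {"dx":-3.0,"dy":-1.2,"dz":-2.0,"ax":0,"ay":0,"az":0,"hand":50},
    {"dx":-3.8,"dy":-1.2,"dz":-2.0,"ax":0,"ay":0,"az":0,"hand":50},
    {"dx":-3.8,"dy":-1.2,"dz":-2.0,"ax":0,"ay":0,"az":0,"hand":50},
  ],
  newtons=40,
)

```text
clock: 11.3
tool_pos: [0.359, 0.1282, 0.3348]
eef_rot: [0.817, 0.577, -0.001, 0.001]
contact_force: [0.2, 0.6, 0.5]
opening: 0.567
```

Run:
```python
from h import *
s=r.get_state(); print(s['clock'],s['tool_pos'],s['contact_force'],np.abs(s['qd']).max())
for n in("side","scene"):
    p,d=eyes.snapshot(n); cv2.imwrite(f"pics/{n}7.png",p[:,:,::-1]); m=eyes.camera_model(n)
    P=cloud(m,d); hsv=cv2.cvtColor(p,cv2.COLOR_RGB2HSV); B=P[(cv2.inRange(hsv,(100,120,40),(125,255,255))>0)&(d>0)]
    c,q=np.cos(ANG),np.sin(ANG); l=(B[:,:2]-PIV)@np.array([[c,-q],[q,c]])
    print(n,len(l),l.min(0),l.max(0))
    if n=="side": # panel 1 outer face
        t=l[(B[:,2]<.22)&(B[:,2]>.05)]; L=cv2.fitLine(t.astype(np.float32),cv2.DIST_HUBER,0,.001,.001).ravel(); print("panel1 angle a",np.pi/2-abs(np.arctan2(L[1],-L[0])) if 0 else np.arctan2(abs(L[0]),abs(L[1])),L)
```

```text
11.3 [0.35898929 0.12819978 0.33479042] [0.22697742 0.58036187 0.45222451] 0.07947530289723398
side 6802 [-0.13049256 -0.05798609] [-0.00380807  0.01451396]
panel1 angle a 1.3723446 [ 0.98037297  0.19715174 -0.07883281  0.00173147]
scene 2086 [-0.12515211 -0.05949126] [-0.00325163  0.01188366]
```

View pics/side7.png

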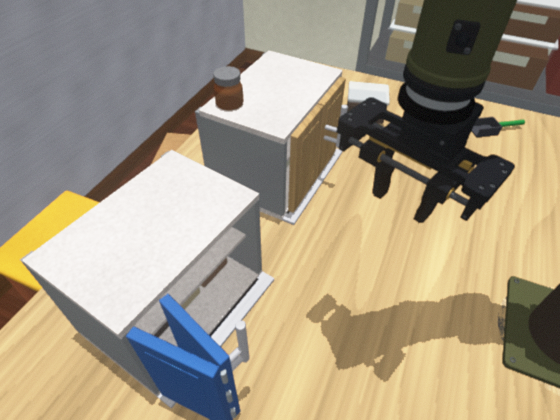

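View pics/scene7.png

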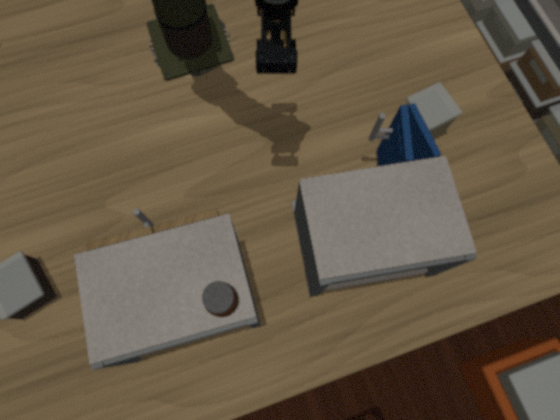

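Run:
```python
from h import *
from scipy.optimize import minimize_scalar
a=cv2.imread('pics/scene7.png')
m=eyes.camera_model("scene"); d=eyes.camera_model("side")
for h in (onz(m,381,118.5,.23),onz(d,243,323.5,.23)):
    print(h, minimize_scalar(lambda x:np.linalg.norm(handle(x)-h[:2]),bounds=(1,1.6),method='bounded').x, handle(1.4))
```

```text
[0.50831608 0.31381273 0.23      ] 1.3794178875046474 [0.50193955 0.31986505]
[0.49756473 0.31684    0.23      ] 1.3692555183362176 [0.50193955 0.31986505]
```

Run:
```python
from plant import r
print(r.finish_job(), r.get_state()['clock'])
```

```text
the job is handed in; nothing more can be done
the job is handed in; nothing more can be done
```

The blue bifold door is folded open to its stop, and the gripper has let go and is well clear. I pinched the bar handle from above and followed the door's arc round to the stop. Then I opened the jaws, lifted off and handed the job in at about 11.4 s.

**At the stop:** an extra push moved the tool only about 0.1 mm and the force along the door's travel rose to about 12 N. The tool's position and heading put the door angle at about 1.40 rad.

**After release:** the camera views gave slightly less, 1.37 rad from a fit to the panels and 1.38 and 1.37 rad from the handle's top. I took the difference as camera error, because the tool did not pull the door back when it let go.

**Everything else:** the wooden door and the jar on top of its cupboard look unmoved in the last pictures. The highest reading I saw was a wrist force of roughly 23 N during the stop push. My first move call was refused for missing keys; it moved nothing.

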